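Light the sample from the microscope's lamp console

TASK

Light the sample at the microscope's lamp console, using only the fingertips: tip the black rocker fully over to its on side (the end with the white bar), then push the blue key fully in, then press the big round white button fully down and keep it down; finish while still holding it down. Do the three in this order, press none of the other coloured keys, and do not pick up or shift any of the things standing on and around the console.

Things in the scene. Friction and masses are not known exactly. Their poses are not given: they have to be found in the camera images.
- console: cream lamp console fixed to the bench, a flat box 240 (x) x 320 (y) x 50 mm; origin at the centre of its underside; x points from its front edge (nearest the robot) to its back, y left, z up. Front row, at x -70 mm: four square colour keys 64 mm apart; back row, at x +50 mm: rocker and round white button, 180 mm apart. All are squared with the console; the order within each row changes
- rocker (a joint): tilt of the power rocker in rad: about 0 to 0.06 at the start (off, the end towards the console's front is down), 0.3 = on, fully over (the far end with the white bar down). It turns about the console's y axis; stiff, it takes about 1 to 3 N at its bar, and stays where it is left
- rocker_on (a point): middle of the white bar on the rocker's upper face, 24 mm from the pivot towards the console's back: press straight down here. About 86 mm above the bench when off, 79 mm when on (the face then slopes down away from the robot). The rocker is a black paddle 64 (console x) x 34 mm on a grey housing 80 x 48 x 16 mm
- light_button (a joint): travel of the round white button in m: 0 = up, 0.008 = fully down. Sprung: about 2 N starts it, 6 N holds it fully down, and it comes up when let go
- light_button_top (a point): centre of the flat top of the round white button, 40 mm diameter, 70 mm above the bench when up, 62 mm when fully down; moves with the button
- light_button_base: the round white button with its dark steel collar, 56 mm diameter and 12 mm high; origin at the centre of the collar's underside, on the console's top
- rocker_base: the rocker with its grey housing, 80 x 48 x 16 mm; origin at the centre of the housing's underside, on the console's top; the pivot lies 20 mm above it
- blue_key_base: the blue key with its black housing, 44 x 44 x 12 mm; origin at the centre of the housing's underside, on the console's top
- blue_key (a joint): travel of the blue key in m: 0 = out, 0.008 = fully in; a latching key that takes about 3 N and stays where it was pushed to
- blue_key_top (a point): centre of the top of the square blue key, 28 x 28 mm, 74 mm above the bench when out, 66 mm when fully in (moves with the key), in a black housing 44 x 44 x 12 mm
- green_key (a joint): travel of the green key in m: 0 = out, 0.008 = fully in; a latching key that takes about 3 N and stays where it was pushed to
- green_key_top (a point): centre of the top of the square green key, 28 x 28 mm, 74 mm above the bench when out, 66 mm when fully in (moves with the key), in a black housing 44 x 44 x 12 mm
- red_key (a joint): travel of the red key in m: 0 = out, 0.008 = fully in; a latching key that takes about 3 N and stays where it was pushed to
- red_key_top (a point): centre of the top of the square red key, 28 x 28 mm, 74 mm above the bench when out, 66 mm when fully in (moves with the key), in a black housing 44 x 44 x 12 mm
- yellow_key (a joint): travel of the yellow key in m: 0 = out, 0.008 = fully in; a latching key that takes about 3 N and stays where it was pushed to
- yellow_key_top (a point): centre of the top of the square yellow key, 28 x 28 mm, 74 mm above the bench when out, 66 mm when fully in (moves with the key), in a black housing 44 x 44 x 12 mm
- dish: closed round dish with amber filling, 55 mm diameter, 15 mm high, on the console's top between rocker and white button; loose; origin at the centre of its underside
- vial: small clear vial with blue cap, 22 mm diameter, 45 mm high, standing on the console between its two rows; loose; origin at the centre of its underside
- bottle: amber bottle, 56 mm diameter, 110 mm high, on the bench left of the console; loose; origin at the centre of its underside
- tip_box: orange box of tips with clear lid, 80 x 115 x 62 mm, on the bench right of the console; loose; origin at the centre of its underside
- beaker: glass beaker, 60 mm diameter, 80 mm high, on the bench right of the console, towards the back; loose; origin at the centre of its underside
- slide_box: flat green slide box 35 x 85 x 22 mm, on the bench in front of the console; loose; origin at the centre of its underside
- tube_rack: blue tube rack 50 x 200 mm, 71 mm high with its capped tubes, on the bench behind the console; loose; origin at the centre of its underside

How it is judged:
On the way, in this order (a step that is already met when the one before it is completed fails the run):
1. the rocker is tipped to on by the fingers (value of joint rocker above 0.25 rad and contact force between the fingers and rocker_base above 0.5 N), for 0.05 s.
2. the blue key is pushed in by the fingers (value of joint blue_key above 0.006 m and contact force between the fingers and blue_key_base above 0.5 N), for 0.05 s.
3. the white button is pressed down by the fingers (value of joint light_button above 0.006 m and contact force between the fingers and light_button_base above 2 N), for 0.2 s.
At the end, for the whole second after the job is handed in: the rocker is on (above 0.25 of 0.3 rad), the blue key is in (above 6 of 8 mm), the fingers hold the white button down (above 6 of 8 mm, with more than 2 N), the green, red and yellow keys are out (below 3 mm), and every loose thing is within 20 mm of where it stood (all of step 3 and value of joint rocker above 0.25 rad and value of joint blue_key above 0.006 m and value of joint each of green_key, red_key, yellow_key below 0.003 m and distance of each of dish, vial, bottle, tip_box, beaker, slide_box, tube_rack from where it was at the start of the episode below 0.02 m); the arm keeps its last pose, push and grip.
It fails at once if the blue key or the white button is pressed (3 mm) before the rocker is on (not (value of joint rocker above 0.25 rad) and value of joint any of blue_key, light_button above 0.003 m).
It fails at once if the white button is pressed (3 mm) before the blue key is in (not (value of joint blue_key above 0.006 m) and value of joint light_button above 0.003 m).
It fails at once if a green, red or yellow key is pressed (3 mm) (value of joint any of green_key, red_key, yellow_key above 0.003 m).
It fails at once if a loose thing is lifted, carried or shifted by more than 20 mm (distance of any of dish, vial, bottle, tip_box, beaker, slide_box, tube_rack from where it was at the start of the episode above 0.02 m).
It also fails if it takes over 38 s, if anything falls off the work surface, if the arm or the gripper's body presses on something with over 40 N, if the wrist force passes 120 N, or if a joint passes its speed limit or range.

ROBOT

A 7-joint arm with a two-finger parallel gripper is mounted at the origin on the work surface. World frame = base frame: x ahead of the robot, y to its left, z up, the work surface at z = 0. Lengths are in m, angles in rad, forces in N, time in s.
With the tool pointing down it reaches from about 0.4 to 0.85 m from the base axis. Payload 6.9 kg.
Tool frame: the origin (TCP) lies midway between the tips of the shut fingers; the grasp point (between the pads) lies behind it (ctrl.pinch_z is the z of the grasp point in the tool frame, in m); z points along the fingers, y is the line along which they close (so a half turn about z gives the same grasp; the last joint's range is limited). The gripper opens to 85 mm and grips with 20 to 120 N. Pads are 22 mm wide; open, the fingers measure 114 mm over their backs; the gripper's body (76 mm by 85 mm) begins 54 mm behind the grasp point. The pads swing forward as they close: fully open they stand 13 mm farther back than shut.
Start: joints at [-1.159, 0.507, -0.238, 1.5, 0.126, 1.149, -0.155], TCP at [0.189, 0.596, 0.193] pointing down, gripper open.
Joint ranges: [-3.08, 3.08], [-0.24, 2.05], [-1.43, 1.35], [0, 2.5], [-1.52, 4.66], [0.17, 1.96], [-2.89, 2.89]. Speed limits (rad/s): [2.39, 2.39, 3.14, 3.14, 3.14, 3.14, 3.14].

INTERFACE

Orientations are given as a unit quaternion [w, x, y, z].
In Python, from station import ctrl, get_state, vision, ticket, models gives the robot as it stands. Calls block until the motion is done:
- ctrl.movep(position, orientation): joint-space move of the TCP to a pose.
- ctrl.movel(position, frame=None, max_speed=0.15): straight line of the TCP; frame=None keeps the orientation; max_speed is the mean speed in m/s.
- ctrl.set_joints(angles): joint-space move.
- ctrl.ungrasp() and ctrl.close_gripper(force=None): open the fingers fully, or close them until they stop; force is the grip in N (None keeps the last).
- ctrl.pause(seconds).
- ctrl.ik(position, orientation): joint angles nearest the present ones, or None.
- get_state(): the state.
- vision.grab_frame(name): name is "side" or "top" or "wrist"; returns (picture, depth): 400x640x3 uint8, blue, green, red; 400x640 float32, m along the optical axis (not along the pixel's ray), 0 where there is no reading.
- vision.camera_info(name): a dict with "mtx" (3x3 intrinsics, pixels), "R" (3x3) and "t" (3): a world point X has camera coordinates R X + t; the wrist camera has in their place "hand_eye" (4x4, takes a point from camera to tool coordinates, whose origin is the TCP and whose axes are the flange's). Camera axes: x right, y down, z forward; pixel columns grow to the right and rows downward; lengths in m; the calibration is good to about 2 mm. A picture is of the moment at which its call begins: read the wrist's pose just before it. camera_info takes no time and is no camera call.
A pose or a line that the arm cannot do raises ctrl.Unreachable and nothing moves.
- ticket.close_job(): hands the job in; it is judged then, once.
Trained networks look in the newest picture that a camera, given by its name, has taken for a name from the list of things; names that differ only in an ending like _2 or _b are one class to them, and where a whole thing is asked for, a point or a joint stands for the part that bears it (a point fixed in the world has none). Each returns a list of dicts, best first, with "p" (0 to 1); they miss things now and then, are a little off and sometimes report something else, mostly with a low value. They report only what shows in the picture. A call takes as long as a camera call.
- models.recognise(camera, target): "point" ([column, row] in pixels, amid what is visible of it).
- models.masks_of(camera, target): "mask" (400x640 bool, what is visible of it) and "point" ([column, row] in pixels, amid what is visible of it).
The state is a dict: "time": time; "qpos": joint angles; "qd": joint speeds; "tau": joint torques, N m; "tcp_pos": TCP position; "eef_rot": TCP orientation; "contact_force": force on the tool from outside, world axes, zero at the start; "wrist_torque": the same for the moment, N m; "width": finger opening in m; "gripper_force": force on a finger pad.
Only numpy, scipy, OpenCV 4.12 (cv2) and the standard library are available. Lean on these libraries where they do the work, as an engineer would, in place of code of your own. Each camera call takes 0.05 s, during which the arm holds its last target. There are 200 camera calls.

## Working session

There is one attempt and no reset: what is moved stays moved. The work goes in short steps, each a Python script; the robot and the scene stay as the last script left them, time stands still between calls to the robot, and variables do not carry over. Pictures are saved under pics/ and viewed, at most 10 in all, crops included, and the job is handed in when it is done.

```bash
mkdir -p pics; ls; cat > h.py <<'E'
import numpy as np,cv2
from station import ctrl,get_state,vision,ticket,models
def world(cam,uv,D):
    i=vision.camera_info(cam);u,v=int(round(uv[0])),int(round(uv[1]))
    w=D[max(v-2,0):v+3,max(u-2,0):u+3];w=w[w>0]
    d=np.median(w) if w.size else np.nan
    return np.array(i["R"]).T@(d*np.linalg.inv(i["mtx"])@[uv[0],uv[1],1]-np.ravel(i["t"]))
E
python3 - <<'E'
from h import *
for c in ("top","side"):
    im,D=vision.grab_frame(c);cv2.imwrite(f"pics/{c}0.png",im);np.save(f"{c}.npy",D)
    for n in ["rocker_base","rocker_on","light_button_top","blue_key_top","green_key_top","red_key_top","yellow_key_top","dish","vial","bottle","tip_box","beaker","console"]:
        r=models.recognise(c,n)[:2]
        print(c,n,[(np.round(x["point"]),round(x["p"],2),np.round(world(c,x["point"],D),3)) for x in r])
s=get_state();print(s["time"],s["tcp_pos"],s["eef_rot"],s["contact_force"])
E
```

```text
pics
top rocker_base [(array([303., 201.]), 0.77, array([0.577, 0.058, 0.081]))]
top rocker_on [(array([302., 199.]), 0.81, array([0.581, 0.061, 0.083]))]
top light_button_top [(array([394., 181.]), 0.71, array([ 0.615, -0.127,  0.073]))]
top blue_key_top [(array([314., 258.]), 0.76, array([0.464, 0.04 , 0.073])), (array([302., 200.]), 0.57, array([0.578, 0.06 , 0.082]))]
top green_key_top [(array([343., 190.]), 0.63, array([ 0.601, -0.024,  0.064]))]
top red_key_top [(array([409., 240.]), 0.5, array([ 0.493, -0.149,  0.073]))]
top yellow_key_top [(array([348., 252.]), 0.48, array([ 0.473, -0.027,  0.073])), (array([376., 247.]), 0.35, array([ 0.482, -0.083,  0.073]))]
top dish [(array([345., 188.]), 0.82, array([ 0.605, -0.028,  0.064])), (array([392., 181.]), 0.58, array([ 0.615, -0.123,  0.073]))]
top vial [(array([381., 216.]), 0.6, array([ 0.539, -0.094,  0.095]))]
top bottle [(array([241., 205.]), 0.57, array([0.572, 0.18 , 0.09 ]))]
top tip_box [(array([468., 214.]), 0.96, array([ 0.542, -0.276,  0.061])), (array([391., 182.]), 0.47, array([ 0.613, -0.122,  0.073]))]
top beake
[... 1015 characters left out ...]
1]))]
side vial [(array([347., 230.]), 0.66, array([ 0.534, -0.097,  0.091])), (array([268., 163.]), 0.43, array([0.561, 0.175, 0.074]))]
side bottle [(array([271., 167.]), 0.94, array([0.563, 0.168, 0.064])), (array([334., 238.]), 0.29, array([ 0.526, -0.072,  0.049]))]
side tip_box [(array([427., 306.]), 0.89, array([ 0.529, -0.29 ,  0.061]))]
side beaker [(array([460., 249.]), 0.93, array([ 0.662, -0.268,  0.075]))]
side console [(array([332., 238.]), 0.95, array([ 0.525, -0.068,  0.05 ])), (array([271., 219.]), 0.28, array([0.457, 0.04 , 0.073]))]
1.4 [0.18877074 0.59581014 0.19277164] [-1.28705682e-05  1.52809343e-01  9.88255688e-01 -1.39375423e-05] [-0.20031152 -0.69357819 -0.17337446]
```

```bash
python3 - <<'E'
import cv2
a=cv2.imread("pics/top0.png")[110:300,210:510];cv2.imwrite("pics/topc.png",cv2.resize(a,None,fx=2.6,fy=2.6,interpolation=cv2.INTER_CUBIC))
E
```

```text
(no output)
```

View pics/topc.png

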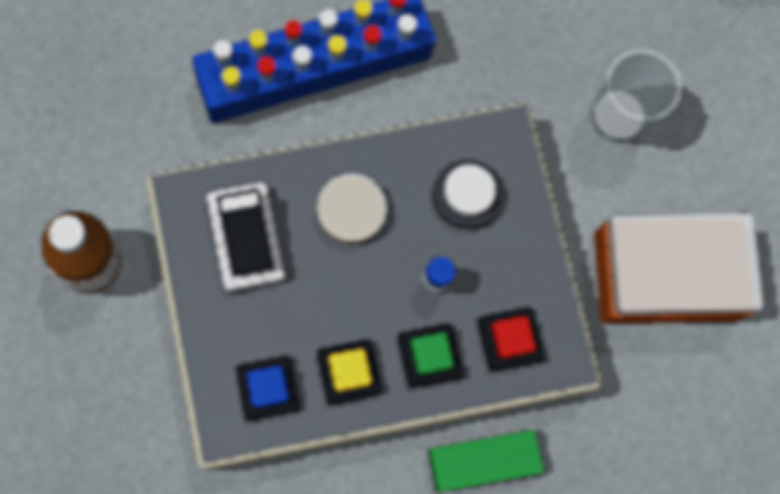

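View pics/side0.png

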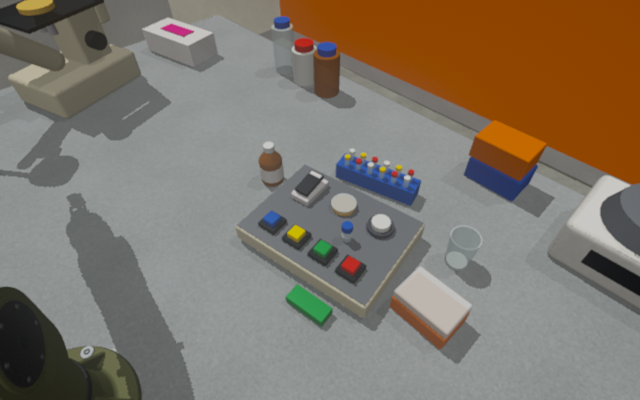

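```bash
cat > fit.py <<'E'
from h import *
from scipy.optimize import least_squares
loc={"blue":(-.07,.096),"yellow":(-.07,.032),"green":(-.07,-.032),"red":(-.07,-.096)}
hue={"blue":(105,125),"yellow":(22,35),"green":(50,80),"red":(0,5)}
near={"top":{"blue":(313,258),"yellow":(345,252),"green":(376,246),"red":(408,240),"btn":(391,182.5)},
      "side":{"blue":(272,218),"yellow":(297,233),"green":(322,249),"red":(350,265),"btn":(381,223)}}
def fit(c):
    im=cv2.imread(f"pics/{c}0.png");hsv=cv2.cvtColor(im,cv2.COLOR_BGR2HSV);i=vision.camera_info(c)
    P,L=[],[]
    for n,(u,v) in near[c].items():
        if n=="btn": m=cv2.inRange(hsv,(0,0,165),(180,60,255));z,l=.07,(.05,-.09)
        else: m=cv2.inRange(hsv,(hue[n][0],120,80),(hue[n][1],255,255));z,l=.074,loc[n]
        k=np.zeros_like(m);cv2.circle(k,(int(u),int(v)),15,255,-1)
        _,_,st,ce=cv2.connectedComponentsWithStats(m&k)
        j=1+np.argmax(st[1:,4]);R=np.array(i["R"]);C=-R.T@np.ravel(i["t"]);r=R.T@np.linalg.inv(i["mtx"])@[*ce[j],1]
        p=C+r*(z-C[2])/r[2];print(c,n,np.round(ce[j],1),st[j,4],np.round(p,4));P.append(p[:2]);L.append(l)
    return np.array(P),np.array(L)
def T(q,l):
    c,s=np.cos(q[2]),np.sin(q[2]);return np.asarray(l)@np.array([[c,s],[-s,c]])+q[:2]
def solve(P,L): return least_squares(lambda q:(T(q,L)-P).ravel(),[.53,-.05,.15])
if __name__=="__main__":
    A=[fit(c) for c in("top","side")]
    for P,L in A+[(np.vstack([a[0] for a in A]),np.vstack([a[1] for a in A]))]:
        r=solve(P,L);print(r.x,"res mm",np.round(r.fun*1e3,1))
    for n,l in dict(bar=(.074,.09),bar_rev=(.074,-.09),blue=(-.07,.096),btn=(.05,-.09)).items(): print(n,T(r.x,l))
    np.save("q.npy",r.x);print(ctrl.pinch_z)
E
python3 fit.py
```

```text
top blue [312.3 258.2] 214 [0.4633 0.0436 0.074 ]
top yellow [344.1 251.8] 235 [ 0.4737 -0.0193  0.074 ]
top green [375.7 245.4] 199 [ 0.4841 -0.0821  0.074 ]
top red [407.1 239.2] 213 [ 0.4939 -0.1452  0.074 ]
top btn [390.3 182.3] 263 [ 0.6126 -0.1209  0.07  ]
side blue [271.2 218.1] 168 [0.4591 0.041  0.074 ]
side yellow [295.9 233.1] 217 [ 0.4688 -0.0228  0.074 ]
side green [322. 248.] 202 [ 0.4799 -0.0839  0.074 ]
side red [350.2 265.1] 247 [ 0.4895 -0.1473  0.074 ]
side btn [380.8 221.1] 221 [ 0.6124 -0.1182  0.07  ]
[ 0.54802848 -0.03963882  0.1608454 ] res mm [ 0.3  0.3  0.1  0.  -0.  -0.3  0.4 -0.5 -0.8  0.4]
[ 0.54392595 -0.04020482  0.18198024] res mm [-1.4  0.6  0.5  1.4  1.  -0.5  2.9 -0.  -3.  -1.5]
[ 0.54597935 -0.03992003  0.17142146] res mm [-2.7 -0.9 -2.1 -1.1 -1.6 -1.2 -0.5 -1.3 -2.   0.8  1.5  1.7  2.8  2.5
  2.6  0.5  3.9  0.8 -1.8 -1.9]
bar [0.60354227 0.06138402]
bar_rev [ 0.63424724 -0.11597777]
blue [0.46062934 0.0427321 ]
btn [ 0.610599   -0.12007177]
-0.0187
```

```bash
cat >> h.py <<'E'
Q=np.array([0.54803,-0.03964,0.16085])
a=(Q[2]+np.pi)/2; ORI=[0,np.cos(a),np.sin(a),0]
def P(x,y,z):
    c,s=np.cos(Q[2]),np.sin(Q[2]);return [Q[0]+c*x-s*y,Q[1]+s*x+c*y,z]
def show(m=""):
    s=get_state();print(m,round(s["time"],2),np.round(s["tcp_pos"],4),np.round(s["contact_force"],1),flush=True)
def press(x,y,z0,zmin,fmax,dz=.002):
    """guarded press straight down at console point x,y"""
    ctrl.movel(P(x,y,z0),max_speed=.06);f0=get_state()["contact_force"][2];z=z0
    while z>zmin:
        z-=dz;ctrl.movel(P(x,y,z),max_speed=.03)
        s=get_state();f=s["contact_force"][2]-f0
        print(round(s["time"],2),round(z,4),round(s["tcp_pos"][2],4),round(f,1),flush=True)
        if abs(f)>fmax: break
E
python3 - <<'E'
from h import *
ctrl.movep(P(.078,.09,.16),ORI);show("above")
ctrl.close_gripper(force=40);show("shut");print(get_state()["width"])
im,D=vision.grab_frame("wrist");cv2.imwrite("pics/w1.png",im)
im,D=vision.grab_frame("side");cv2.imwrite("pics/s1.png",cv2.resize(im[100:300,200:500],None,fx=2.5,fy=2.5))
E
```

```text
above 3.83 [0.6105 0.0631 0.1601] [ 0.5 -0.4  0.1]
shut 4.59 [0.6106 0.0617 0.16  ] [-0.1 -0.1  0.1]
7.492040690302617e-05
```

View pics/w1.png

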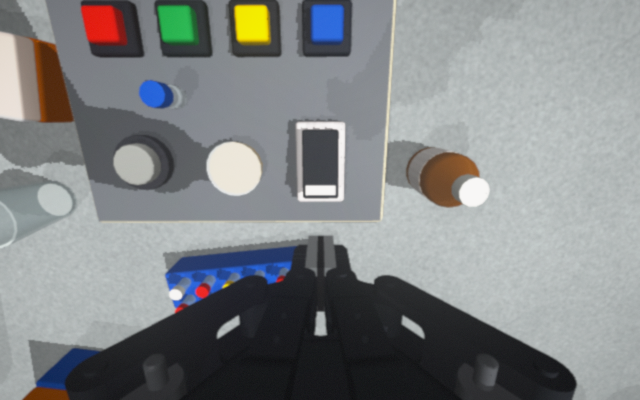

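View pics/s1.png

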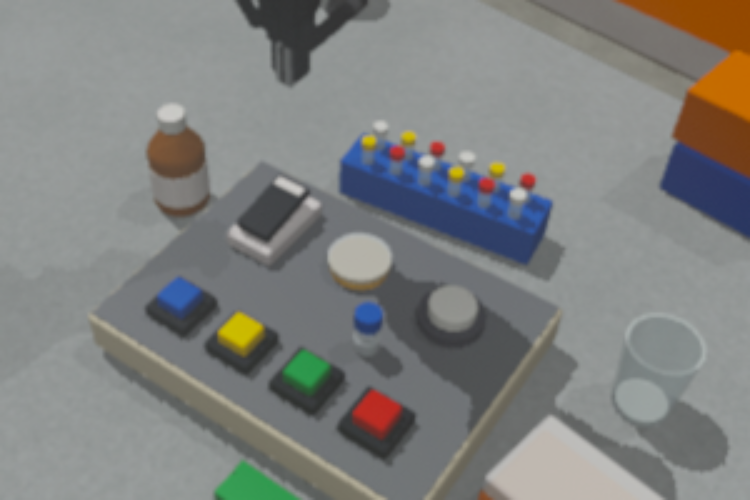

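The side and wrist pictures show the shut fingers above and behind the rocker. In the wrist picture the white bar is at (320,190), in line with the fingertips. The layout is as fitted: blue key leftmost, bar on the far side. I'll check the bar with the wrist camera, then press.

```bash
python3 - <<'E'
from h import *
from scipy.spatial.transform import Rotation as Ro
s=get_state();im,D=vision.grab_frame("wrist");i=vision.camera_info("wrist")
R=Ro.from_quat(np.roll(s["eef_rot"],-1)).as_matrix();H=np.array(i["hand_eye"])
def w(u,v,z):
    K=np.linalg.inv(i["mtx"]);c=R@H[:3,3]+s["tcp_pos"];r=R@H[:3,:3]@K@[u,v,1];return c+r*(z-c[2])/r[2]
p=w(320,190,.086);t=np.array(P(.074,.09,.086));print("bar wrist",p.round(4),"fit",t.round(4))
print("btn",w(136,163,.07).round(4),P(.05,-.09,.07),"blue",w(327,23,.074).round(4),P(-.07,.096,.074))
if np.linalg.norm(p-t)<.007:
    press(.077,.09,.094,.070,10)
    show()
    im,D=vision.grab_frame("wrist");cv2.imwrite("pics/w2.png",im)
    im,D=vision.grab_frame("side");cv2.imwrite("pics/s2.png",cv2.resize(im[130:280,220:420],None,fx=4,fy=4))
E
```

```text
bar wrist [0.6048 0.0604 0.086 ] fit [0.6067 0.061  0.086 ]
btn [ 0.6109 -0.1197  0.07  ] [np.float64(0.6117987316075572), np.float64(-0.12047037095772443), 0.07] blue [0.4644 0.0436 0.074 ] [np.float64(0.4635584945139311), np.float64(0.04390977415239991), 0.074]
6.24 0.092 0.092 0.3
6.49 0.09 0.0898 -1.0
6.74 0.088 0.0878 0.1
6.99 0.086 0.0858 -0.4
7.24 0.084 0.0839 0.2
7.49 0.082 0.0818 0.0
7.74 0.08 0.0799 0.5
7.99 0.078 0.0778 -0.6
8.24 0.076 0.0758 0.1
8.49 0.074 0.0739 -0.4
8.74 0.072 0.0718 -0.2
8.99 0.07 0.0698 -0.0
 8.99 [0.6095 0.0615 0.0698] [-0.3 -0.5  0.1]
```

```bash
python3 -c "
import cv2;a=cv2.imread('pics/w2.png');b=cv2.imread('pics/s2.png');b=cv2.resize(b,(533,400));cv2.imwrite('pics/c2.png',cv2.resize(cv2.hconcat([a[:, 160:480],b]),(800,375)))"
```

```text
(no output)
```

View pics/c2.png

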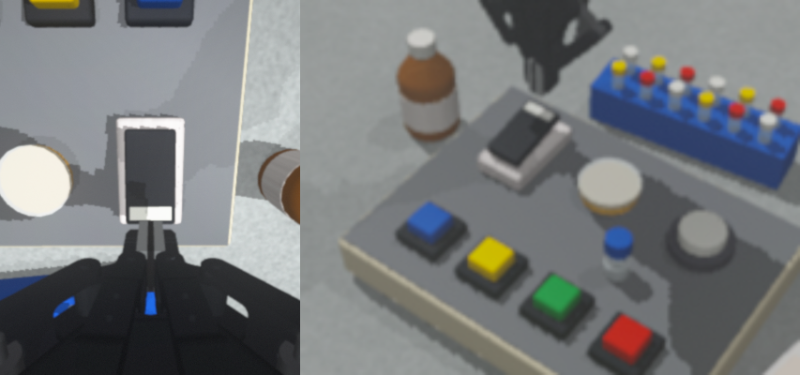

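The fingers came down behind the bar and touched nothing. The fingertip is at about side pixel (316,165), just beyond the housing. I'll compare the reported TCP with where the cameras see the tip.

```bash
python3 - <<'E'
from h import *
s=get_state();t=np.array(s["tcp_pos"])
def proj(c,X):
    i=vision.camera_info(c);x=np.array(i["mtx"])@(np.array(i["R"])@X+np.ravel(i["t"]));return (x[:2]/x[2]).round(1)
for c in("side","top"): print(c,"tcp",proj(c,t),"bar",proj(c,np.array(P(.074,.09,.084))))
i=vision.camera_info("wrist");H=np.linalg.inv(np.array(i["hand_eye"]))
x=np.array(i["mtx"])@H[:3,3];print("tcp in wrist",x[:2]/x[2]);print(np.array(i["hand_eye"]).round(3))
im,D=vision.grab_frame("side")
for v in range(150,176,3): print(v,[tuple(np.round(world("side",(u,v),D),3).tolist()) for u in (312,316,319)])
ctrl.movel(P(.077,.09,.11))
im,D=vision.grab_frame("side");cv2.imwrite("pics/s3.png",cv2.resize(im[130:230,260:390],None,fx=6,fy=6))
E
```

```text
side tcp [317.5 178. ] bar [316.6 174.2]
top tcp [301.1 186.8] bar [301.2 186.5]
tcp in wrist [320.38924455 225.13495784]
[[ 0.    -0.959 -0.283  0.072]
 [ 1.     0.     0.    -0.   ]
 [ 0.    -0.283  0.959 -0.181]
 [ 0.     0.     0.     1.   ]]
150 [(0.597, 0.063, 0.157), (0.597, 0.051, 0.164), (0.602, 0.047, 0.164)]
153 [(0.597, 0.063, 0.15), (0.597, 0.052, 0.156), (0.6, 0.046, 0.158)]
156 [(0.597, 0.064, 0.141), (0.598, 0.053, 0.147), (0.603, 0.049, 0.146)]
159 [(0.596, 0.063, 0.133), (0.6, 0.055, 0.136), (0.604, 0.05, 0.136)]
162 [(0.596, 0.063, 0.125), (0.6, 0.055, 0.128), (0.604, 0.051, 0.128)]
165 [(0.596, 0.063, 0.117), (0.599, 0.055, 0.12), (0.604, 0.05, 0.119)]
168 [(0.638, 0.11, 0.05), (0.602, 0.058, 0.108), (0.687, 0.138, 0.001)]
171 [(0.606, 0.075, 0.085), (0.638, 0.097, 0.049), (0.681, 0.131, -0.0)]
174 [(0.599, 0.068, 0.085), (0.604, 0.061, 0.086), (0.61, 0.057, 0.086)]
```

View pics/s3.png

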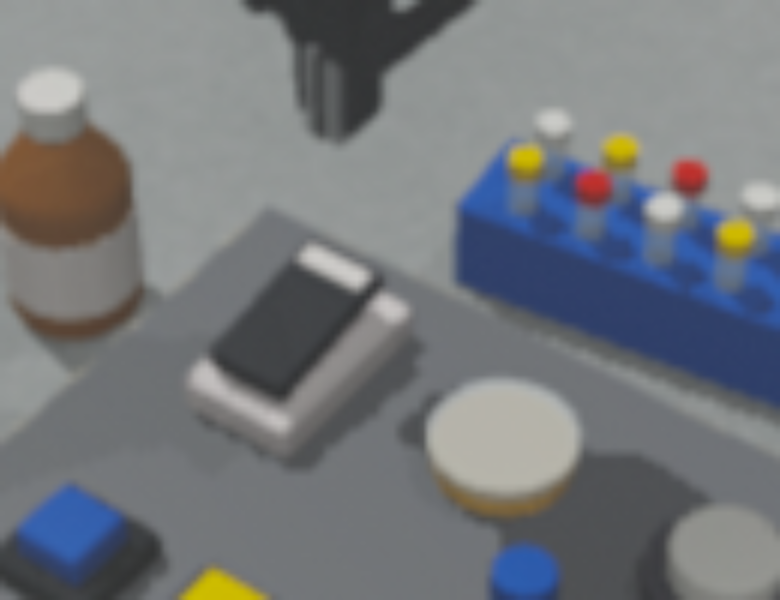

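The side picture shows the fingertip far higher than reported. Depth puts it at z about 0.108 with the TCP at 0.070, and x,y agree. I'll measure this offset properly now that the arm is clear.

```bash
python3 - <<'E'
from h import *
s=get_state();t=np.array(s["tcp_pos"]);show()
for c in("side","top"):
    im,D=vision.grab_frame(c);i=vision.camera_info(c)
    v,u=np.nonzero(D>0);d=D[v,u]
    X=(np.linalg.inv(i["mtx"])@np.c_[u,v,np.ones(len(u))].T*d-np.ravel(i["t"])[:,None]).T@np.array(i["R"])
    d=X-t;L=np.array([np.cos(Q[2]),np.sin(Q[2])]);lx=d[:,:2]@L;ly=d[:,:2]@[-L[1],L[0]]
    m=(np.hypot(lx,ly)<.15)&(X[:,2]>.115)
    for z in np.arange(.115,.27,.01):
        k=m&(X[:,2]>=z)&(X[:,2]<z+.01)
        if k.sum(): print(c,round(z-t[2],3),k.sum(),"x",lx[k].min().round(3),lx[k].max().round(3),"y",ly[k].min().round(3),ly[k].max().round(3))
E
```

```text
9.61 [0.6093 0.0615 0.1097] [-0.1 -0.4 -0.2]
side 0.035 15 x -0.014 -0.007 y -0.01 0.008
side 0.045 52 x -0.014 0.002 y -0.013 0.014
side 0.055 53 x -0.015 0.003 y -0.013 0.014
side 0.065 46 x -0.014 0.0 y -0.013 0.013
side 0.075 53 x -0.016 -0.008 y -0.028 0.031
side 0.085 146 x -0.017 0.008 y -0.035 0.038
side 0.095 120 x -0.019 0.012 y -0.043 0.049
side 0.105 172 x -0.022 0.002 y -0.052 0.054
side 0.115 187 x -0.021 0.009 y -0.06 0.062
side 0.125 267 x -0.023 0.01 y -0.06 0.061
side 0.135 222 x -0.023 0.004 y -0.049 0.05
side 0.145 119 x -0.019 0.006 y -0.041 0.039
side 0.155 52 x -0.036 0.007 y -0.037 -0.005
top 0.115 2 x -0.012 -0.011 y 0.059 0.061
top 0.125 24 x -0.011 0.012 y 0.058 0.061
```

The tip sits about 38 mm behind the reported TCP; x,y are right, and the finger pair measures about 28 mm in y. I'll redo the press with that offset, under the force guard.

```bash
python3 - <<'E'
from h import *
press(.077,.09,.054,.032,10)
show()
im,D=vision.grab_frame("side")
ctrl.movel(P(.077,.09,.08));show()
im2,D=vision.grab_frame("side");cv2.imwrite("pics/s4.png",cv2.resize(cv2.hconcat([im[130:230,260:390],im2[130:230,260:390]]),None,fx=3,fy=3))
E
```

```text
11.04 0.052 0.0521 -0.0
11.29 0.05 0.0499 0.5
11.54 0.048 0.0479 0.5
11.79 0.046 0.0459 0.3
12.04 0.044 0.0439 1.1
12.29 0.042 0.0421 2.0
12.54 0.04 0.0414 12.7
 12.54 [0.6103 0.0617 0.0414] [-1.7  0.5 12.4]
 13.01 [0.6092 0.0614 0.0798] [ 0.4 -1.  -0.2]
```

View pics/s4.png

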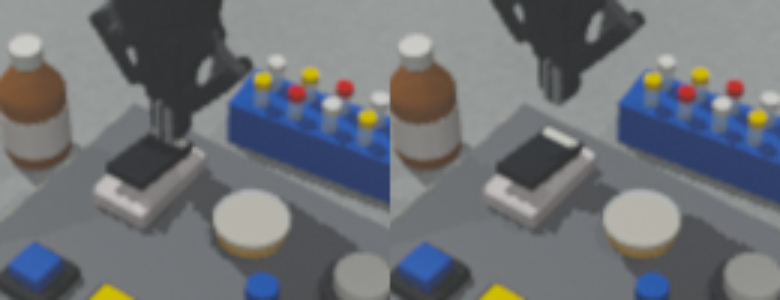

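The rocker's front end is now raised and the bar end is down, with a hard stop at 12 N, so it is on. The dish, vial and bottle haven't moved. Next, the blue key.

```bash
python3 - <<'E'
from h import *
ctrl.movel(P(-.07,.096,.08),max_speed=.12);show()
press(-.07,.096,.042,.020,10);ctrl.pause(.1);show()
ctrl.movel(P(-.07,.096,.08));show()
im,D=vision.grab_frame("side");cv2.imwrite("pics/s5.png",cv2.resize(im[150:290,230:420],None,fx=4,fy=4))
E
```

```text
14.43 [0.4643 0.044  0.08  ] [-0.7 -0.6  0.3]
15.47 0.04 0.0402 -1.9
15.72 0.038 0.038 -0.2
15.97 0.036 0.0359 -2.5
16.22 0.034 0.0339 -2.2
16.47 0.032 0.0319 -2.6
16.72 0.03 0.0299 -1.4
16.97 0.028 0.0278 -1.5
17.22 0.026 0.0272 17.6
 17.32 [0.4637 0.0439 0.0272] [-4.1  0.  17.4]
 17.82 [0.4635 0.0439 0.0796] [0.3 0.1 0. ]
```

View pics/s5.png

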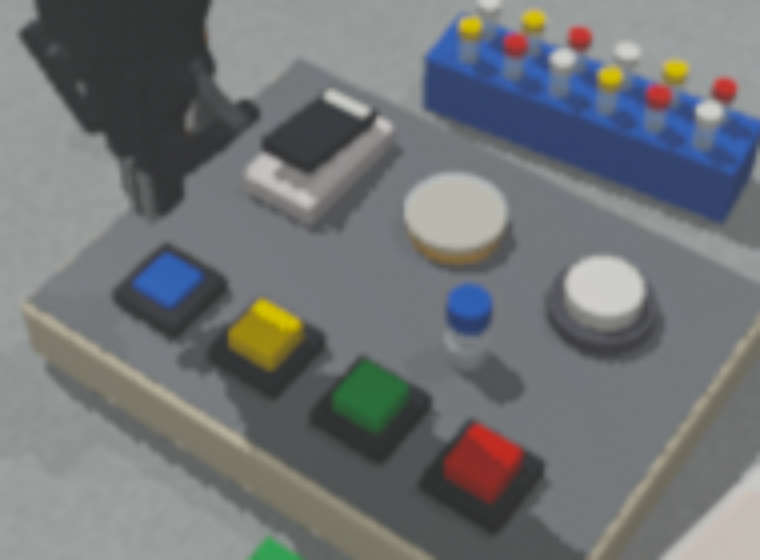

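The blue key is fully in: it stopped at the 66 mm tip height and lies flush in its housing at (170,280). The other keys are out. Now the white button.

```bash
python3 - <<'E'
from h import *
ctrl.movel(P(-.07,.096,.085));ctrl.movel(P(.05,-.09,.085),max_speed=.12);show()
press(.05,-.09,.038,.016,14)
ctrl.pause(.5);show()
im,D=vision.grab_frame("side");cv2.imwrite("pics/s6.png",cv2.resize(im[130:290,230:420],None,fx=3.7,fy=3.7))
E
```

```text
20.12 [ 0.6116 -0.1198  0.0851] [-0.2  0.  -0.7]
21.3 0.036 0.0362 -0.3
21.55 0.034 0.0342 0.9
21.8 0.032 0.0322 2.4
22.05 0.03 0.0301 3.8
22.3 0.028 0.0282 4.0
22.55 0.026 0.0275 13.9
22.8 0.024 0.0273 26.9
 23.3 [ 0.6123 -0.1206  0.0273] [-6.4  1.3 27.7]
```

View pics/s6.png

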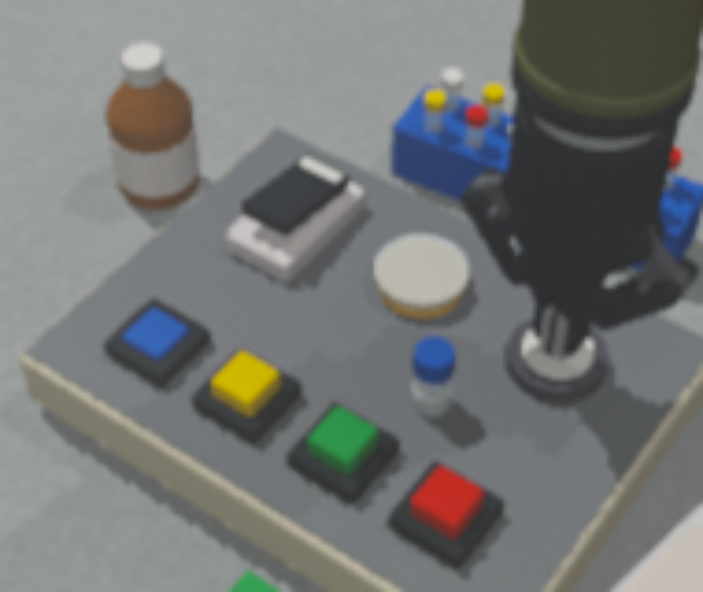

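The press met a hard stop, but 4 mm earlier than the offset seen at the blue key predicts. I'll check the button's height by depth before handing in.

```bash
python3 - <<'E'
from h import *
show()
ref={c:(cv2.imread(f"pics/{c}0.png"),np.load(f"{c}.npy")) for c in("top","side")}
out=[]
for c in("top","side"):
    im,D=vision.grab_frame(c);i=vision.camera_info(c)
    for tag,(I,d_) in(("before",ref[c]),("now",(im,D))):
        v,u=np.nonzero(d_>0);d=d_[v,u]
        X=(np.linalg.inv(i["mtx"])@np.c_[u,v,np.ones(len(u))].T*d-np.ravel(i["t"])[:,None]).T@np.array(i["R"])
        b=np.array(P(.05,-.09,0))[:2];r=np.hypot(*(X[:,:2]-b).T);z=X[:,2]
        w=I[v,u].min(1)>110
        for n,k in dict(button=(r<.021)&w&(z<.08),collar=(r>.022)&(r<.027)&(z<.08),console=(r>.034)&(r<.045)&(z<.058)).items():
            print(c,tag,n,k.sum(),np.percentile(z[k],[10,50,90]).round(4) if k.any() else "")
    if c=="side": out=[cv2.resize(I[200:250,350:412],None,fx=6,fy=6,interpolation=cv2.INTER_CUBIC) for I in (ref[c][0],im)]
cv2.imwrite("pics/s7.png",cv2.hconcat(out))
E
```

```text
23.35 [ 0.6123 -0.1206  0.0273] [-7.4  1.1 28.5]
top before button 308 [0.0696 0.0728 0.075 ]
top before collar 184 [0.0538 0.0608 0.0633]
top before console 611 [0.0476 0.0496 0.0518]
top now button 94 [0.0611 0.0645 0.067 ]
top now collar 111 [0.0507 0.0601 0.0629]
top now console 334 [0.0472 0.0496 0.0515]
side before button 246 [0.0709 0.0726 0.0741]
side before collar 119 [0.0538 0.0608 0.0627]
side before console 492 [0.0481 0.0495 0.0509]
side now button 131 [0.0629 0.0648 0.0667]
side now collar 121 [0.0558 0.0605 0.0621]
side now console 422 [0.0482 0.0495 0.0509]
```

View pics/s7.png

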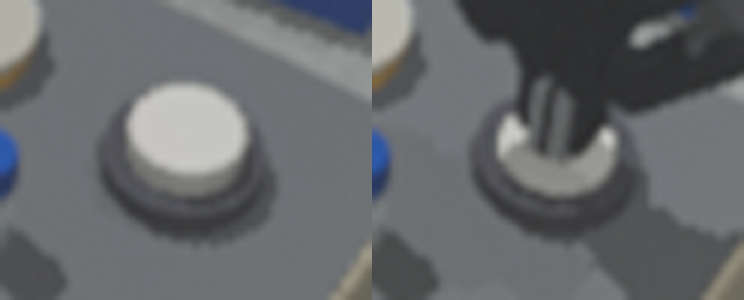

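Depth shows the button has gone from 72.7 to 64.7 mm on both cameras, which is the full 8 mm. It is held with about 28 N, so I'm handing in.

```bash
python3 -c "
from station import ticket
print(ticket.close_job())"
```

```text
the job is handed in; nothing more can be done
None
```

The rocker was tipped on, the blue key pushed fully in, and the white button was held fully down (8 mm, about 28 N) when I handed the job in at about 23 s; in the pictures no other key was pressed and nothing had shifted, but hand-in returned no verdict.

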